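Let the clothes airer down one notch at its ratchet winch

ROBOT

A 7-joint arm with a two-finger parallel gripper is mounted at the origin on the work surface. World frame = base frame: x ahead of the robot, y to its left, z up, the work surface at z = 0. Lengths are in m, angles in rad, forces in N, time in s.
With the tool pointing down it reaches from about 0.4 to 0.85 m from the base axis. Payload 4.5 kg.
Tool frame: the origin (TCP) lies midway between the tips of the shut fingers; the grasp point (between the pads) lies 19 mm behind it; z points along the fingers, y is the direction in which the jaws open and shut (so a half turn about z gives the same grasp; the last joint's range is limited). The gripper opens to 88 mm and grips with 3 to 60 N. Pads are 18 mm wide; open, the fingers measure 123 mm over their backs; the gripper's body (75 mm by 187 mm) begins 45 mm behind the grasp point.
Start: joints at [1.333, 0.689, -0.195, 1.565, 0.157, 0.902, -0.215], TCP at [0.168, -0.602, 0.239] pointing down, gripper open.
Joint ranges: [-3.01, 3.01], [-0.46, 2.08], [-1.47, 1.51], [0.13, 2.56], [-1, 4.14], [0.04, 2.09], [-2.66, 2.66]. Speed limits (rad/s): [2.57, 2.57, 3.14, 3.14, 3.14, 3.14, 3.14].

INTERFACE

Orientations are given as a unit quaternion [x, y, z, w].
In Python, from plant import get_state, snapshot, finish_job, regions_of gives the robot as it stands.
- The arm moves only by the tool send_rows, never from a script. Its argument "series" is a list of rows, each an object of numbers: "grip": the opening, from 0 (shut) to 1 (fully open); "dx", "dy", "dz": the shift along the tool's x, y, z in mm; "turn": the turn about the tool's z in rad. A call has 1 to 20 rows; each row shifts and turns the commanded pose from where the row before left it, along the tool's axes as they then stand; what a row does not reach is not made up. A row lasts 1/10 s, in which the tool goes at most 50 mm and 8.59 degrees, less where a joint would pass 70% of its speed; a pose out of reach is approached as far as the arm can. A call is refused whole if a number of a shift passes 50 or a number of a turn 0.15, either way. A call with a gripper value outside its range is refused whole. The fingers move at their own pace and stop on an object; "force" is the grip in N (left out, the last holds). Time passes only in rows, so rows that do not move let the fingers close. It gives the time, the measured TCP pose, the force and the opening at its end, in the units of the state.
- get_state(): the state, without advancing time (a new reading comes with each control period).
- snapshot(name): name is "scene" or "top" or "wrist"; returns a dict with "img" (400x640x3 uint8, red, green, blue), "depth" (400x640 float32, m along the optical axis (not along the pixel's ray), 0 where there is no reading), "fov_y" (degrees; the focal length in pixels is half the picture's height over the tangent of half this angle, whatever the lens; pixels are square), "cx", "cy" (the principal point, pixels), "k1" (the pictures are not rectified: a ray, as slopes to the right and down, at radius r is drawn at 1 + k1 r^2 times it, then the intrinsics apply), "R" (3x3) and "t" (3): a world point X has camera coordinates R X + t. Camera axes: x right, y down, z forward; pixel columns grow to the right and rows downward; lengths in m; the calibration is good to about 2 mm. A picture is of the moment at which its call begins.
- finish_job(): hands the job in, once; it reports no verdict.
Trained networks look in a picture, given as the dict that the camera call returned (one of the last four; its "shot" number tells which), for a name from the list of things; names that differ only in an ending like _2 or _b are one class to them, and where a whole thing is asked for, a point or a joint stands for the part that bears it (a point fixed in the world has none). Each returns a list of dicts, best first, with "score" (0 to 1); they miss things now and then, are a little off and sometimes report something else, mostly with a low value. They report only what shows in the picture. A call takes as long as a camera call.
- regions_of(picture, target): "pixels" (400x640 bool, what is visible of it) and "extent" ([left, top, right, bottom] in pixels, round what is visible of it).
The state is a dict: "clock": time; "q": joint angles; "qd": joint speeds; "joint_torque": joint torques, N m; "tool_pos": TCP position; "eef_rot": TCP orientation; "contact_force": force on the tool from outside, world axes, zero at the start; "moment": the same for the moment, N m; "opening": opening from 0.0 (shut) to 1.0 (fully open).
Only numpy, scipy, OpenCV 4.12 (cv2) and the standard library are available. Lean on these libraries where they do the work, as an engineer would, in place of code of your own. Each camera call takes 0.05 s, during which the arm holds its last target.

TASK

Let the clothes airer down by one notch at its hand winch on the laundry counter: with a fingertip lift the pawl off the toothed wheel and tip it right over onto its stop, push the wheel by its handle backward (the way the pawl was blocking, its top going towards the pawl) by one notch and no more, then tip the pawl back over so that it drops fully down between the teeth and blocks the wheel again. Only push, with the fingertips or the outside of the fingers: take neither the handle nor the pawl's crossbar between the fingers, and leave the laundry things around the winch standing where they are.

Things in the scene. Friction and masses are not known exactly. Their poses are not given: they have to be found in the camera images.
- winch: The hand winch, fixed on the counter, all below 160 mm. Origin: on the counter below the middle of the toothed wheel; z up, y along the wheel's axle, x from the wheel to the pawl. In this frame (mm): bearing post x -12 to 12, y 16 to 26, top z 107; grey drum housing x -53 to 23, y 80 to 145, top z 136. Beside the pawl's crossbar the space from y 26 to 80 is free.
- axle (a point): Middle of the toothed wheel, on its axle, 95 mm above the counter. The steel wheel is 16 mm thick (y -8 to 8 of the winch) with 8 saw teeth, radius 50 mm at their roots, 64 mm at their tips. Its handle sticks out on the winch's -y side; on the +y side a bare axle 16 mm thick runs to the drum housing. Axes as the wheel's; they turn with it.
- wheel (a joint): Turn of the wheel, rad; grows as it goes backward (its top towards the winch's +x). At 0 a tooth's steep face meets the lowered pawl, which blocks it; starts at -0.30 to -0.05. One notch is 0.785. The pawl can lie fully down from -0.36 to 0 and, a notch further, from 0.43 to 0.785; in between it rides on a tooth. Drag of 0.15 Nm (3.5 N at the handle) keeps it where it is left.
- handle (a point): Middle of the wheel's handle: black grip 16 mm in diameter, 50 mm long, parallel to the axle, y -8 to -58 in the winch's frame (this point: y -36), 44 mm from the axle line. At wheel value w it lies 44*sin(w - 0.20) mm along the winch's x from the axle and 44*cos(w - 0.20) mm above it.
- pawl (a joint): Angle of the pawl about its pivot (parallel to the winch's y, at x 91, z 41 mm of the winch), rad: 0 = down between the teeth, leaning 28 deg towards the wheel; 0.489 = upright; 0.977 = tipped right over, leaning 28 deg away on its stop post (x 118 to 129, y 6 to 20, top z 76 mm). From upright it falls to either side by its weight; about 1 N at the crossbar moves it.
- pawl_bar (a point): On the pawl's crossbar: steel round bar 10 mm in diameter, parallel to the axle, y -10 to 72 in the winch's frame (this point: y 45), 85 mm from the pivot; its -y end is the nose between the teeth. In the winch's x, z it is at 51, 116 mm with the pawl down, 91, 126 mm upright, 131, 116 mm tipped over.
- soap_tin: Bystander: round aluminium tin, 68 mm wide, 60 mm high, beside the winch. Origin: centre of its underside.
- scoop_cup: Bystander: white plastic cup, 62 mm wide, 70 mm high, beside the winch. Origin: centre of its underside.
- sheet_box: Bystander: cardboard box 75 x 120 x 45 mm high, beside the winch. Origin: centre of its underside.
- stain_bottle: Bystander: white bottle, 50 mm wide, 140 mm high, behind the winch. Origin: centre of its underside.
- lint_brush: Bystander: small brush with a wooden handle, 200 mm long, lying on the counter, well to one side. Origin: middle of its underside.
- peg_jar: Bystander: glass jar with a wooden cap, 80 mm wide, 110 mm high, well to one side. Origin: centre of its underside.

How it is judged:
By the outcome, as a careful person would: the job done as asked, in the order asked, and still so for the second after the job is handed in, with the robot touching nothing.
It also fails if it takes over 54 s, if anything falls off the work surface, if the arm or the gripper's body presses on something with over 40 N, if the wrist force passes 120 N, or if a joint passes its speed limit or range.

## Working session

There is one attempt and no reset: what is moved stays moved. The work goes in short steps, Python scripts to look and compute and a tool call to move; the robot and the scene stay as the last step left them, time stands still between calls to the robot, and variables do not carry over. Pictures are saved under pics/ and viewed, and the job is handed in when it is done.

Besides the shell and the picture viewer there is one more tool, called as name([rows], argument=value, ...), one row to a line, values as JSON. send_rows: Moves the arm, as the interface text tells. Its arguments: {"type":"object","properties":{"series":{"type":"array","items":{"type":"object","properties":{"grip":{"type":"number"},"dx":{"type":"number"},"dy":{"type":"number"},"dz":{"type":"number"},"turn":{"type":"number"}}}},"force":{"type":"number"}},"required":["series"]}

```bash
ls; mkdir -p pics
cat > h.py <<'E'
import numpy as np, cv2
from plant import get_state, snapshot, finish_job, regions_of
def K(p):
    f=p["img"].shape[0]/2/np.tan(np.radians(p["fov_y"])/2)
    return f
def unproj(p,u,v,d):
    f=K(p); x=(np.asarray(u,float)-p["cx"])/f; y=(np.asarray(v,float)-p["cy"])/f
    xs,ys=x.copy(),y.copy()
    for _ in range(20):
        s=1+p["k1"]*(xs**2+ys**2); xs,ys=x/s,y/s
    C=np.stack([xs*d,ys*d,d*np.ones_like(xs)],-1)
    return (C-np.asarray(p["t"]))@np.asarray(p["R"])
def proj(p,X):
    C=np.atleast_2d(X)@np.asarray(p["R"]).T+np.asarray(p["t"])
    x=C[:,0]/C[:,2]; y=C[:,1]/C[:,2]; s=1+p["k1"]*(x*x+y*y); f=K(p)
    return np.stack([x*s*f+p["cx"],y*s*f+p["cy"]],-1)
def cloud(p,mask):
    v,u=np.nonzero(mask&(p["depth"]>0)); return unproj(p,u,v,p["depth"][v,u])
def save(p,n): cv2.imwrite("pics/"+n+".png",p["img"][:,:,::-1])
E
python3 - <<'E'
from h import *
s=get_state(); print(s)
for n in ["scene","top","wrist"]:
    p=snapshot(n); save(p,n+"0"); print(n,p["fov_y"],p["k1"],p["shot"],-np.array(p["R"]).T@np.array(p["t"]))
    for t in ["winch","axle","handle","pawl","pawl_bar","soap_tin","scoop_cup","sheet_box","stain_bottle","lint_brush","peg_jar"]:
        r=regions_of(p,t)
        for q in r[:2]:
            c=cloud(p,q["pixels"]); 
            print(t,round(q["score"],2),q["extent"],q["pixels"].sum(), np.round(np.median(c,0),3) if len(c) else None, np.round(np.percentile(c,2,0),3) if len(c) else None,np.round(np.percentile(c,98,0),3) if len(c) else None)
E
```

```text
pics
{'clock': 0.0, 'q': array([ 1.33281361,  0.69001358, -0.19452805,  1.56634322,  0.15733362,
        0.90247735, -0.21510057]), 'qd': array([ 5.97602084e-04,  5.00782613e-05,  3.60723356e-04, -1.05772680e-03,
        5.31393122e-04, -2.70767981e-04,  1.69762285e-03]), 'joint_torque': array([-1.71704869e-03, -5.27562511e+01, -1.26700256e+00, -1.53428096e+01,
       -5.25783061e-02,  6.57499928e-03,  1.73470908e-04]), 'tool_pos': array([ 0.16756463, -0.60146594,  0.23789213]), 'eef_rot': array([ 9.90772726e-01,  1.35530640e-01, -1.96481833e-04, -9.01398984e-04]), 'contact_force': array([-0.00675244, -0.15650634, -0.39420108]), 'moment': array([ 0.01032631,  0.02871931, -0.05375438]), 'opening': 1.0013760697451763}
scene 42.15107014134467 -0.09791974620304442 1 [ 1.15837974 -1.05340178  1.31200587]
winch 0.87 [288.0, 153.5, 360.4, 224.0] 2699 [0.516 0.123 0.038] [ 0.42   0.048 -0.   ] [0.625 0.217 0.142]
axle 0.76 [286.7, 165.2, 316.8, 196.7] 543 [0.47  0.08  0.107] [ 0.361  0.048 -0.002] [0.52  0.209 0.148]
handle 0.8 [285.9, 166.5, 318.2, 203.1] 571 [0.471 0.081 0.107] [ 0.34   0.
[... 1711 characters left out ...]
8 -0.063 -0.   ] [ 0.533 -0.009  0.074]
sheet_box 0.59 [308.9, 256.1, 347.0, 289.9] 910 [ 0.383 -0.027  0.045] [ 0.342 -0.085  0.   ] [0.424 0.031 0.051]
stain_bottle 0.55 [325.8, 182.1, 338.7, 200.3] 219 [ 0.632 -0.033  0.096] [ 0.617 -0.055  0.036] [ 0.656 -0.013  0.145]
lint_brush 0.71 [445.1, 213.8, 461.6, 273.5] 509 [ 0.505 -0.443  0.018] [ 0.392 -0.46   0.003] [ 0.577 -0.424  0.025]
lint_brush 0.45 [327.6, 185.3, 340.2, 201.3] 220 [ 0.631 -0.033  0.096] [ 0.617 -0.057  0.021] [ 0.651 -0.013  0.145]
peg_jar 0.91 [170.6, 206.5, 200.4, 232.6] 607 [0.537 0.438 0.107] [0.505 0.413 0.011] [0.575 0.477 0.115]
wrist 66.83329292493161 -0.03638285354972374 3 [ 0.2400822  -0.58263666  0.38480994]
```

Run:
```python
import cv2
a=cv2.imread("pics/scene0.png")[130:260,230:400]; cv2.imwrite("pics/sc.png",cv2.resize(a,None,fx=4.5,fy=4.5,interpolation=cv2.INTER_CUBIC))
a=cv2.imread("pics/top0.png")[170:300,220:360]; cv2.imwrite("pics/tc.png",cv2.resize(a,None,fx=4.5,fy=4.5,interpolation=cv2.INTER_CUBIC))
```

```text
(no output)
```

View pics/sc.png

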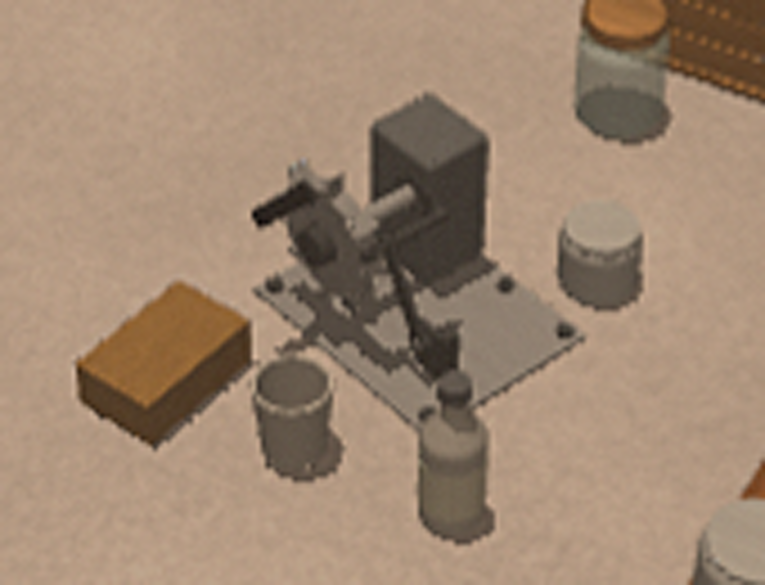

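View pics/tc.png

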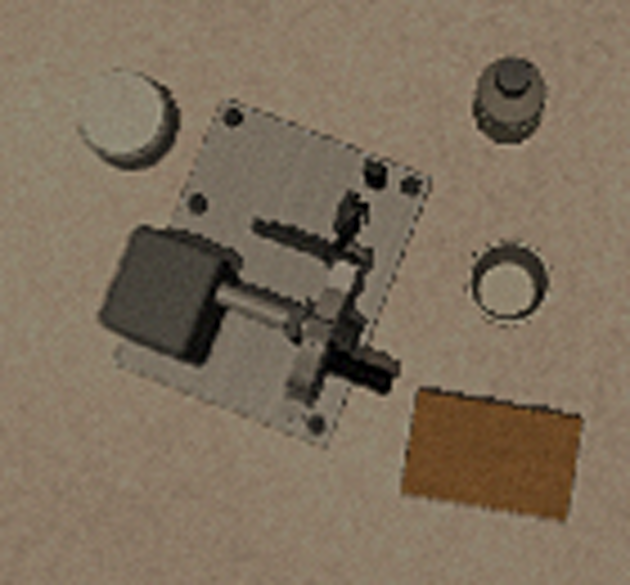

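The pictures show the winch at about (292,241) in the top view, turned by about -20°. The handle is on the right, towards the box, and the pawl's crossbar is down. I'll move the wrist camera over it.

send_rows([
  {"dx":30,"dy":-20,"dz":-3,"grip":0},
  {"dx":30,"dy":-22,"dz":-3,"grip":0},
  {"dx":30,"dy":-22,"dz":0,"grip":0},
  {"dx":30,"dy":-22,"dz":0,"grip":0},
  {"dx":30,"dy":-22,"dz":0,"grip":0},
  {"dx":30,"dy":-22,"dz":0,"grip":0},
  {"dx":30,"dy":-22,"dz":0,"grip":0},
  {"dx":30,"dy":-22,"dz":0,"grip":0},
  {"dx":30,"dy":-22,"dz":0,"grip":0},
  {"dx":30,"dy":-22,"dz":0,"grip":0},
  {"dx":30,"dy":-22,"dz":0,"grip":0},
  {"dx":30,"dy":-22,"dz":0,"grip":0},
], force=10)

```text
schema error: expected keys grip, dx, dy, dz, turn
```

send_rows([
  {"dx":30,"dy":-20,"dz":-3,"turn":0,"grip":0},
  {"dx":30,"dy":-22,"dz":-3,"turn":0,"grip":0},
  {"dx":30,"dy":-22,"dz":0,"turn":0,"grip":0},
  {"dx":30,"dy":-22,"dz":0,"turn":0,"grip":0},
  {"dx":30,"dy":-22,"dz":0,"turn":0,"grip":0},
  {"dx":30,"dy":-22,"dz":0,"turn":0,"grip":0},
  {"dx":30,"dy":-22,"dz":0,"turn":0,"grip":0},
  {"dx":30,"dy":-22,"dz":0,"turn":0,"grip":0},
  {"dx":30,"dy":-22,"dz":0,"turn":0,"grip":0},
  {"dx":30,"dy":-22,"dz":0,"turn":0,"grip":0},
  {"dx":30,"dy":-22,"dz":0,"turn":0,"grip":0},
  {"dx":30,"dy":-22,"dz":0,"turn":0,"grip":0},
], force=10)

```text
clock: 3.0
tool_pos: [0.4452, -0.2518, 0.2449]
eef_rot: [0.991, 0.135, 0.0, 0.0]
contact_force: [-0.6, -0.0, -0.0]
opening: 0.006
```

send_rows([
  {"dx":6.5,"dy":-31,"dz":0,"turn":0,"grip":0},
  {"dx":6.5,"dy":-31,"dz":0,"turn":0,"grip":0},
  {"dx":6.5,"dy":-31,"dz":0,"turn":0,"grip":0},
  {"dx":6.5,"dy":-31,"dz":0,"turn":0,"grip":0},
  {"dx":6.5,"dy":-31,"dz":0,"turn":0,"grip":0},
  {"dx":6.5,"dy":-31,"dz":0,"turn":0,"grip":0},
  {"dx":6.5,"dy":-31,"dz":0,"turn":0,"grip":0},
  {"dx":6.5,"dy":-31,"dz":0,"turn":0,"grip":0},
  {"dx":6.5,"dy":-31,"dz":0,"turn":0,"grip":0},
  {"dx":6.5,"dy":-31,"dz":0,"turn":0,"grip":0},
  {"dx":6.5,"dy":-31,"dz":0,"turn":0,"grip":0},
  {"dx":6.5,"dy":-31,"dz":0,"turn":0,"grip":0},
  {"dx":0,"dy":0,"dz":0,"turn":0.13,"grip":0},
  {"dx":0,"dy":0,"dz":0,"turn":0.13,"grip":0},
  {"dx":0,"dy":0,"dz":0,"turn":0.13,"grip":0},
  {"dx":0,"dy":0,"dz":0,"turn":0.13,"grip":0},
  {"dx":0,"dy":0,"dz":0,"turn":0.13,"grip":0},
  {"dx":0,"dy":0,"dz":0,"turn":0,"grip":0},
])

```text
clock: 4.8
tool_pos: [0.4197, 0.1264, 0.2449]
eef_rot: [0.982, -0.188, 0.0, 0.0]
contact_force: [0.3, 0.0, -0.2]
opening: 0.009
```

Run:
```python
from h import *
import pickle
p=snapshot("wrist"); save(p,"w1"); pickle.dump(p,open("w1.pkl","wb"))
print(np.round(p["R"],3)); print(get_state()["q"],get_state()["tool_pos"],get_state()["clock"])
```

```text
[[-0.37  -0.929 -0.   ]
 [-0.889  0.354  0.291]
 [-0.271  0.108 -0.957]]
[-0.45076906  0.44504933  0.0771933   2.10303275 -0.05861177  0.59514769
 -2.27851946] [0.41960247 0.12642876 0.24480321] 4.85
```

View pics/w1.png

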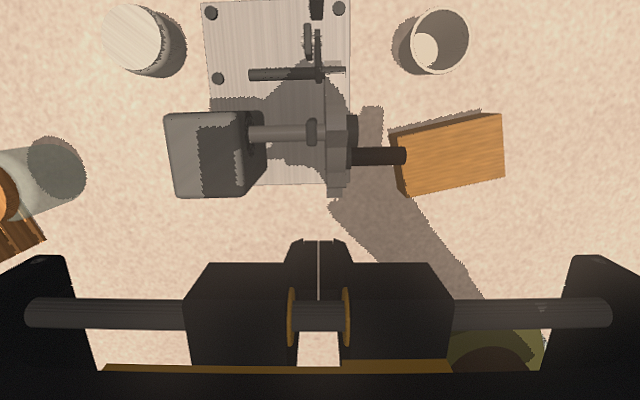

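The view shows the housing at (213,153), the axle at (280,132), the handle at (375,155) and the crossbar at (297,73), with the pawl down. Next I'll fit the pose from depth.

Run:
```python
from h import *
import pickle
from scipy.optimize import least_squares
p=pickle.load(open("w1.pkl","rb"))
def box(name,l,t,r,b,zlo,zhi):
    m=np.zeros((400,640),bool); m[t:b,l:r]=1
    c=cloud(p,m); c=c[(c[:,2]>zlo)&(c[:,2]<zhi)]; return c
g=box("g",520,200,630,300,-0.05,0.05); print("table z",np.median(g[:,2]))
h=box("h",150,100,280,205,0.130,0.142); print("house",len(h),np.median(h[:,2]))
rect=cv2.minAreaRect((h[:,:2]*1000).astype(np.float32)); print(rect)
# convert
bar=box("bar",248,66,345,82,0.105,0.13); print("bar",len(bar))
hd=box("hd",352,146,407,166,0.12,0.16); print("handle",len(hd))
ax=box("ax",248,120,306,145,0.09,0.11); print("axle",len(ax))
for n,c in [("bar",bar),("hd",hd),("ax",ax)]:
    vx,vy,x0,y0=cv2.fitLine((c[:,:2]*1000).astype(np.float32),cv2.DIST_HUBER,0,.01,.01).ravel()
    s=((c[:,:2]*1000)-[x0,y0])@[vx,vy]
    a=np.degrees(np.arctan2(vy,vx))
    print(n,"dir",a,"mid",x0,y0,"span",np.percentile(s,[1,99]),"z max",np.percentile(c[:,2],[5,50,95,99]))
```

```text
table z -3.061403205796827e-05
house 6375 0.13587585414231226
((488.7685241699219, 201.8668975830078), (64.36708068847656, 75.0425796508789), 70.27470397949219)
bar 1112
handle 1012
axle 1003
bar dir 71.38898 mid 523.911 106.66902 span [-41.7887947   36.59547146] z max [0.11695904 0.11982678 0.12238969 0.1243486 ]
hd dir 70.060524 mid 436.70325 64.937294 span [-21.86595477  21.86332132] z max [0.13744083 0.14177011 0.14354813 0.14405528]
ax dir 70.65589 mid 483.55154 141.91307 span [-26.8377682  26.4548101] z max [0.09696996 0.10186996 0.10373358 0.10469084]
```

send_rows([
  {"dx":0,"dy":0,"dz":0,"turn":-0.038,"grip":0},
  {"dx":28,"dy":-11,"dz":0,"turn":0,"grip":0},
  {"dx":28,"dy":-11,"dz":0,"turn":0,"grip":0},
  {"dx":28,"dy":-10,"dz":20,"turn":0,"grip":0},
  {"dx":0,"dy":0,"dz":30,"turn":0,"grip":0},
  {"dx":0,"dy":0,"dz":30,"turn":0,"grip":0},
  {"dx":0,"dy":0,"dz":20,"turn":0,"grip":0},
  {"dx":0,"dy":0,"dz":0,"turn":0,"grip":0},
])

```text
clock: 5.65
tool_pos: [0.5076, 0.1279, 0.1424]
eef_rot: [0.986, -0.168, -0.003, 0.001]
contact_force: [-1.1, 0.1, 0.6]
opening: 0.002
```

```bash
cat >> h.py <<'E'
O=np.array([465.5,91.]); PSI=np.radians(-19.5)
XH=np.array([np.cos(PSI),np.sin(PSI)]); YH=np.array([-np.sin(PSI),np.cos(PSI)])
def st():
    s=get_state(); d=np.array(s["tool_pos"])*1000; r=d[:2]-O; q=s["eef_rot"]
    print("clk",s["clock"],"winch",np.round([r@XH,r@YH,d[2]],1),"yaw",np.degrees(2*np.arctan2(q[1],q[0])).round(2),"F",np.round(s["contact_force"],1))
E
python3 -c "
from h import *
st(); p=snapshot('wrist'); save(p,'w2')"
```

```text
clk 5.65 winch [ 27.3  48.9 142.4] yaw -19.33 F [-1.1  0.1  0.6]
```

View pics/w2.png

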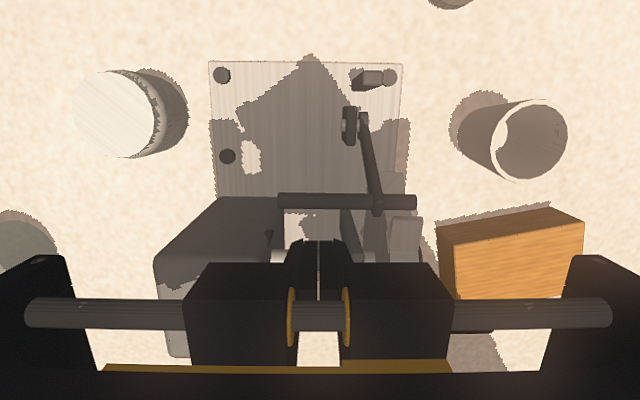

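send_rows([
  {"dx":0,"dy":0,"dz":15,"turn":0,"grip":0},
  {"dx":0,"dy":0,"dz":15,"turn":0,"grip":0},
  {"dx":0,"dy":0,"dz":10,"turn":0,"grip":0},
  {"dx":0,"dy":0,"dz":0,"turn":0,"grip":0},
  {"dx":5,"dy":0,"dz":0,"turn":0,"grip":0},
  {"dx":4,"dy":0,"dz":0,"turn":0,"grip":0},
  {"dx":4,"dy":0,"dz":0,"turn":0,"grip":0},
  {"dx":5,"dy":0,"dz":0,"turn":0,"grip":0},
  {"dx":5,"dy":0,"dz":0,"turn":0,"grip":0},
  {"dx":5,"dy":0,"dz":0,"turn":0,"grip":0},
  {"dx":5,"dy":0,"dz":0,"turn":0,"grip":0},
])

```text
clock: 6.8
tool_pos: [0.5411, 0.1171, 0.1047]
eef_rot: [0.986, -0.169, 0.0, 0.0]
contact_force: [-0.6, -0.1, -0.0]
opening: 0.003
```

```bash
python3 -c "
from h import *
st(); p=snapshot('wrist'); save(p,'w3')"
```

```text
clk 6.8 winch [ 62.6  49.9 104.7] yaw -19.5 F [-0.6 -0.1 -0. ]
```

View pics/w3.png

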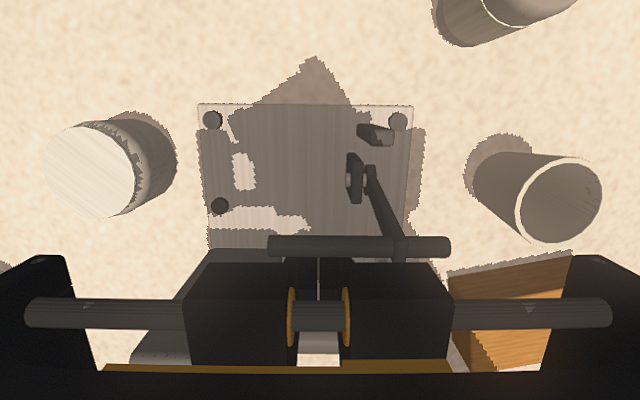

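send_rows([
  {"dx":5,"dy":0,"dz":0,"turn":0,"grip":0},
  {"dx":5,"dy":0,"dz":0,"turn":0,"grip":0},
  {"dx":4,"dy":0,"dz":0,"turn":0,"grip":0},
  {"dx":4,"dy":0,"dz":0,"turn":0,"grip":0},
  {"dx":4,"dy":0,"dz":0,"turn":0,"grip":0},
  {"dx":5,"dy":0,"dz":0,"turn":0,"grip":0},
  {"dx":5,"dy":0,"dz":0,"turn":0,"grip":0},
  {"dx":5,"dy":0,"dz":0,"turn":0,"grip":0},
  {"dx":5,"dy":0,"dz":0,"turn":0,"grip":0},
  {"dx":4,"dy":0,"dz":0,"turn":0,"grip":0},
  {"dx":0,"dy":0,"dz":0,"turn":0,"grip":0},
])

```text
clock: 7.95
tool_pos: [0.5845, 0.1017, 0.1047]
eef_rot: [0.986, -0.17, 0.0, 0.0]
contact_force: [-0.4, 0.9, -0.8]
opening: 0.006
```

```bash
python3 -c "
from h import *
st(); p=snapshot('wrist'); save(p,'w4')"
```

```text
clk 7.95 winch [108.7  49.8 104.7] yaw -19.52 F [-0.4  0.9 -0.8]
```

View pics/w4.png

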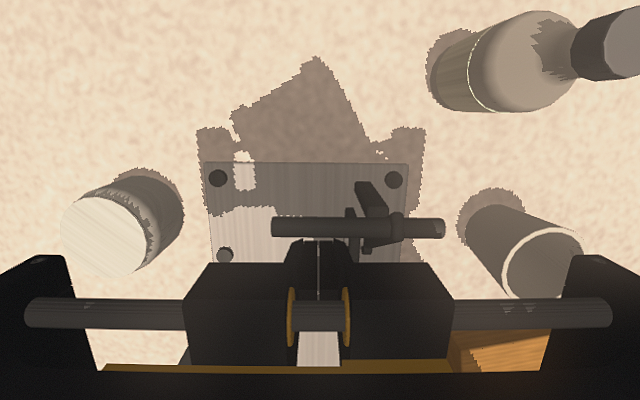

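send_rows([
  {"dx":-4,"dy":0,"dz":-20,"turn":0,"grip":0},
  {"dx":0,"dy":0,"dz":-35,"turn":0,"grip":0},
  {"dx":0,"dy":0,"dz":-35,"turn":0,"grip":0},
  {"dx":-31,"dy":17,"dz":-10,"turn":0,"grip":0},
  {"dx":-31,"dy":17,"dz":0,"turn":0,"grip":0},
  {"dx":-31,"dy":17,"dz":0,"turn":0,"grip":0},
  {"dx":-31,"dy":17,"dz":0,"turn":0,"grip":0},
  {"dx":-31,"dy":17,"dz":0,"turn":0,"grip":0},
  {"dx":0,"dy":0,"dz":0,"turn":0,"grip":0},
  {"dx":0,"dy":0,"dz":0,"turn":0,"grip":0},
])

```text
clock: 9.0
tool_pos: [0.4055, 0.0751, 0.205]
eef_rot: [0.986, -0.169, 0.0, -0.0]
contact_force: [1.1, -0.3, 0.4]
opening: 0.004
```

```bash
cat > meas.py <<'E'
from h import *
import sys
def meas(name):
    st(); p=snapshot('wrist'); save(p,name)
    c=cloud(p,np.ones((400,640),bool))*1000
    r=c[:,:2]-O; W=np.stack([r@XH,r@YH,c[:,2]],1)
    def sel(x0,x1,y0,y1,z0,z1): return W[(W[:,0]>x0)&(W[:,0]<x1)&(W[:,1]>y0)&(W[:,1]<y1)&(W[:,2]>z0)&(W[:,2]<z1)]
    b=sel(38,145,28,74,100,140); 
    if len(b): print("bar",len(b),np.percentile(b,[5,50,95],0).round(1).tolist())
    h=sel(-45,45,-56,-13,118,150)
    if len(h): print("handle",len(h),np.percentile(h,[5,50,95],0).round(1).tolist())
    return p,W
if __name__=="__main__": meas(sys.argv[1])
E
python3 meas.py w5
```

```text
clk 9.0 winch [-51.3 -35.  205. ] yaw -19.47 F [ 1.1 -0.3  0.4]
handle 1333 [[-25.6, -53.6, 137.2], [-18.1, -34.5, 141.9], [-12.2, -15.2, 143.6]]
```

View pics/w5.png

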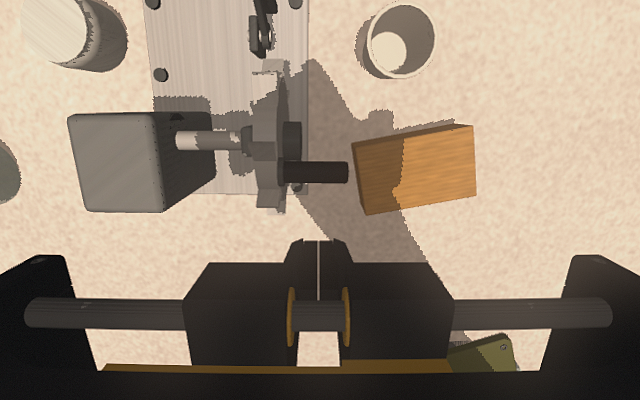

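send_rows([
  {"dx":0,"dy":0,"dz":30,"turn":0,"grip":0},
  {"dx":0,"dy":0,"dz":35,"turn":0,"grip":0},
  {"dx":0,"dy":0,"dz":24,"turn":0,"grip":0},
  {"dx":0,"dy":0,"dz":0,"turn":0,"grip":0},
  {"dx":5,"dy":0,"dz":0,"turn":0,"grip":0},
  {"dx":5,"dy":0,"dz":0,"turn":0,"grip":0},
  {"dx":3,"dy":0,"dz":0,"turn":0,"grip":0},
  {"dx":3,"dy":0,"dz":0,"turn":0,"grip":0},
  {"dx":3,"dy":0,"dz":0,"turn":0,"grip":0},
  {"dx":3,"dy":0,"dz":0,"turn":0,"grip":0},
  {"dx":3,"dy":0,"dz":0,"turn":0,"grip":0},
  {"dx":3,"dy":0,"dz":0,"turn":0,"grip":0},
  {"dx":3,"dy":0,"dz":0,"turn":0,"grip":0},
  {"dx":3,"dy":0,"dz":0,"turn":0,"grip":0},
  {"dx":3,"dy":0,"dz":0,"turn":0,"grip":0},
  {"dx":3,"dy":0,"dz":0,"turn":0,"grip":0},
  {"dx":0,"dy":0,"dz":0,"turn":0,"grip":0},
])

```text
clock: 10.75
tool_pos: [0.4442, 0.0612, 0.1158]
eef_rot: [0.985, -0.17, 0.001, 0.0]
contact_force: [-2.9, -0.6, 0.6]
opening: 0.002
```

```bash
python3 meas.py w6
```

```text
clk 10.75 winch [-10.1 -35.2 115.8] yaw -19.54 F [-2.9 -0.6  0.6]
handle 4465 [[-1.5, -53.3, 137.1], [9.8, -34.9, 144.2], [16.0, -15.6, 146.6]]
```

View pics/w6.png

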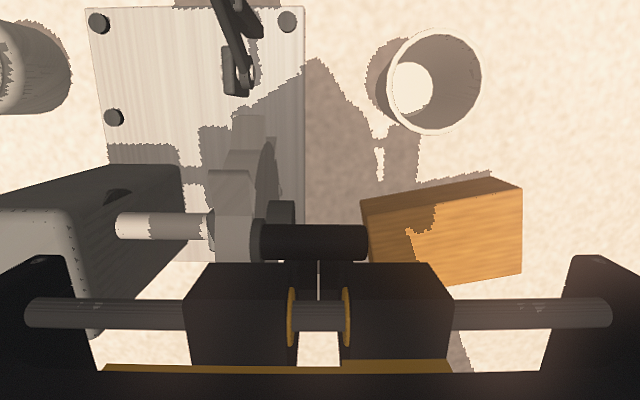

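send_rows([
  {"dx":3,"dy":0,"dz":0,"turn":0,"grip":0},
  {"dx":3,"dy":0,"dz":0,"turn":0,"grip":0},
  {"dx":3,"dy":0,"dz":0,"turn":0,"grip":0},
  {"dx":0,"dy":0,"dz":0,"turn":0,"grip":0},
  {"dx":0,"dy":0,"dz":0,"turn":0,"grip":0},
  {"dx":-6,"dy":0,"dz":0,"turn":0,"grip":0},
  {"dx":-14,"dy":0,"dz":0,"turn":0,"grip":0},
  {"dx":-25,"dy":0,"dz":0,"turn":0,"grip":0},
  {"dx":0,"dy":0,"dz":-30,"turn":0,"grip":0},
  {"dx":0,"dy":0,"dz":-30,"turn":0,"grip":0},
  {"dx":0,"dy":0,"dz":-30,"turn":0,"grip":0},
  {"dx":0,"dy":0,"dz":0,"turn":0,"grip":0},
  {"dx":0,"dy":0,"dz":0,"turn":0,"grip":0},
])

```text
clock: 12.1
tool_pos: [0.411, 0.0739, 0.2065]
eef_rot: [0.986, -0.169, 0.002, -0.001]
contact_force: [0.9, -0.6, -0.7]
opening: 0.009
```

Run:
```python
from meas import *
p,W=meas("w7")
h=W[(W[:,0]>-10)&(W[:,0]<45)&(W[:,1]>-54)&(W[:,1]<-20)&(W[:,2]>118)&(W[:,2]<150)]
from scipy.optimize import least_squares
f=lambda v: np.hypot(h[:,0]-44*np.sin(v[0]-.2), h[:,2]-95-44*np.cos(v[0]-.2))-8
print("w fit",least_squares(f,[.5],loss="huber").x, np.median(np.abs(f([least_squares(f,[.5],loss='huber').x[0]]))))
```

```text
clk 12.1 winch [-45.7 -34.3 206.5] yaw -19.5 F [ 0.9 -0.6 -0.7]
handle 1470 [[9.6, -53.6, 137.2], [16.7, -34.4, 141.8], [23.7, -15.3, 143.5]]
w fit [0.59290024] 0.603677916776181
```

View pics/w7.png

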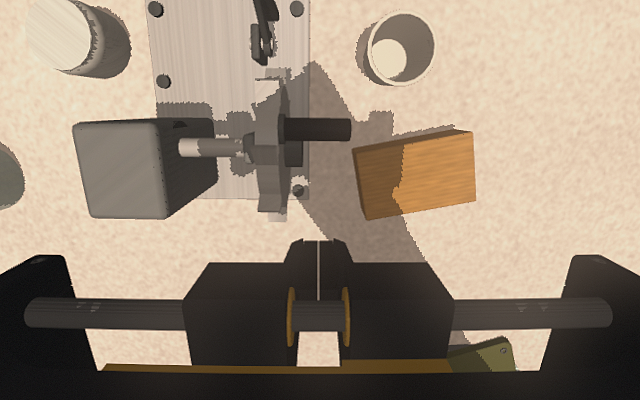

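send_rows([
  {"dx":33,"dy":-14,"dz":0,"turn":0,"grip":0},
  {"dx":34,"dy":-14,"dz":0,"turn":0,"grip":0},
  {"dx":34,"dy":-14,"dz":0,"turn":0,"grip":0},
  {"dx":34,"dy":-14,"dz":0,"turn":0,"grip":0},
  {"dx":34,"dy":-14,"dz":0,"turn":0,"grip":0},
  {"dx":34,"dy":-14,"dz":0,"turn":0,"grip":0},
  {"dx":0,"dy":0,"dz":0,"turn":0,"grip":0},
  {"dx":0,"dy":0,"dz":20,"turn":0,"grip":0},
  {"dx":0,"dy":0,"dz":20,"turn":0,"grip":0},
])

```text
clock: 13.05
tool_pos: [0.6281, 0.0849, 0.1639]
eef_rot: [0.986, -0.169, -0.001, 0.0]
contact_force: [-0.5, 0.4, -0.1]
opening: 0.007
```

```bash
python3 meas.py w8; python3 -c "
from h import *
p=snapshot('scene'); a=p['img'][140:240,260:390,::-1]; cv2.imwrite('pics/s8.png',cv2.resize(a,None,fx=6,fy=6,interpolation=cv2.INTER_CUBIC))"
```

```text
clk 13.05 winch [155.3  48.5 163.9] yaw -19.5 F [-0.5  0.4 -0.1]
bar 17 [[132.2, 69.7, 113.4], [134.4, 70.7, 118.2], [135.1, 71.4, 120.1]]
```

View pics/s8.png

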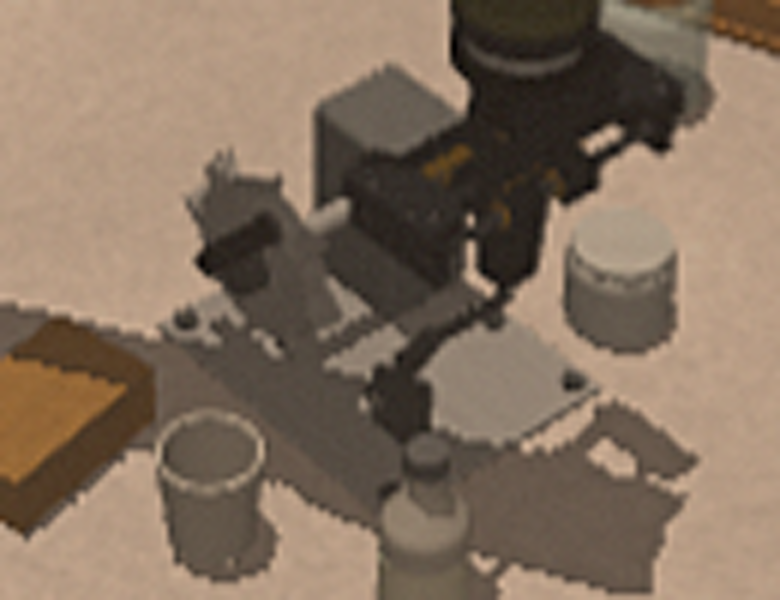

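View pics/w8.png

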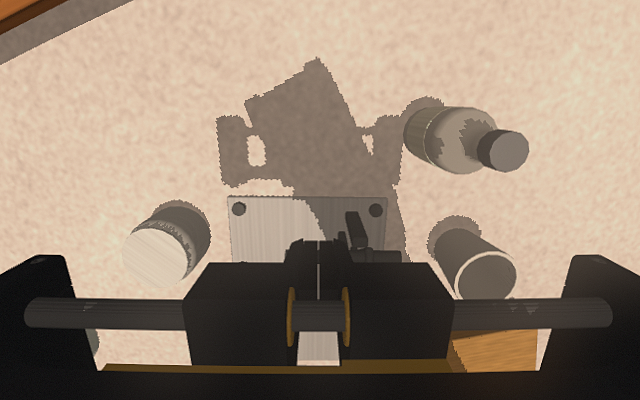

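send_rows([
  {"dx":0,"dy":0,"dz":20,"turn":0,"grip":0},
  {"dx":0,"dy":0,"dz":22,"turn":0,"grip":0},
  {"dx":0,"dy":0,"dz":20,"turn":0,"grip":0},
  {"dx":0,"dy":0,"dz":0,"turn":0,"grip":0},
  {"dx":-5,"dy":0,"dz":0,"turn":0,"grip":0},
  {"dx":-5,"dy":0,"dz":0,"turn":0,"grip":0},
  {"dx":-4,"dy":0,"dz":0,"turn":0,"grip":0},
  {"dx":-5,"dy":0,"dz":0,"turn":0,"grip":0},
  {"dx":-5,"dy":0,"dz":0,"turn":0,"grip":0},
  {"dx":-5,"dy":0,"dz":0,"turn":0,"grip":0},
  {"dx":-5,"dy":0,"dz":0,"turn":0,"grip":0},
  {"dx":-5,"dy":0,"dz":0,"turn":0,"grip":0},
  {"dx":-4,"dy":0,"dz":0,"turn":0,"grip":0},
  {"dx":-4,"dy":0,"dz":0,"turn":0,"grip":0},
  {"dx":-4,"dy":0,"dz":0,"turn":0,"grip":0},
  {"dx":-4,"dy":0,"dz":0,"turn":0,"grip":0},
  {"dx":-4,"dy":0,"dz":0,"turn":0,"grip":0},
  {"dx":-5,"dy":0,"dz":0,"turn":0,"grip":0},
  {"dx":-5,"dy":0,"dz":0,"turn":0,"grip":0},
  {"dx":-5,"dy":0,"dz":0,"turn":0,"grip":0},
])

```text
clock: 15.15
tool_pos: [0.5586, 0.1099, 0.1037]
eef_rot: [0.986, -0.169, -0.0, 0.0]
contact_force: [-0.5, 0.1, -0.0]
opening: 0.006
```

```bash
python3 meas.py w9
```

```text
clk 15.15 winch [ 81.4  48.9 103.7] yaw -19.49 F [-0.5  0.1 -0. ]
bar 2132 [[87.1, 36.1, 107.2], [90.6, 48.5, 123.6], [92.2, 60.3, 138.2]]
```

View pics/w9.png

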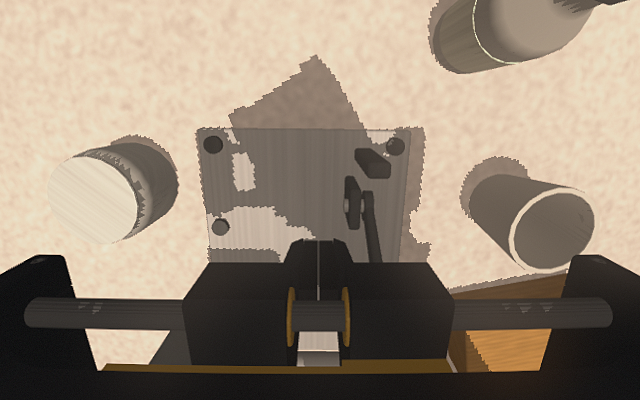

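send_rows([
  {"dx":-4,"dy":0,"dz":0,"turn":0,"grip":0},
  {"dx":-4,"dy":0,"dz":0,"turn":0,"grip":0},
  {"dx":-3,"dy":0,"dz":0,"turn":0,"grip":0},
  {"dx":-3,"dy":0,"dz":0,"turn":0,"grip":0},
  {"dx":0,"dy":0,"dz":0,"turn":0,"grip":0},
  {"dx":10,"dy":0,"dz":0,"turn":0,"grip":0},
  {"dx":10,"dy":0,"dz":-10,"turn":0,"grip":0},
  {"dx":0,"dy":0,"dz":-30,"turn":0,"grip":0},
  {"dx":0,"dy":0,"dz":-35,"turn":0,"grip":0},
  {"dx":-20,"dy":0,"dz":-30,"turn":0,"grip":0},
  {"dx":-35,"dy":0,"dz":0,"turn":0,"grip":0},
  {"dx":-40,"dy":0,"dz":0,"turn":0,"grip":0},
  {"dx":-40,"dy":0,"dz":0,"turn":0,"grip":0},
  {"dx":-5,"dy":10,"dz":-20,"turn":0,"grip":0},
  {"dx":0,"dy":10,"dz":0,"turn":0,"grip":0},
  {"dx":0,"dy":0,"dz":0,"turn":0,"grip":0},
  {"dx":0,"dy":0,"dz":0,"turn":0,"grip":0},
])

```text
clock: 16.9
tool_pos: [0.4273, 0.135, 0.2284]
eef_rot: [0.985, -0.17, 0.001, -0.0]
contact_force: [0.9, -0.5, 0.3]
opening: 0.01
```

Run:
```python
from meas import *
from scipy.optimize import least_squares
p,W=meas("w10")
h=W[(W[:,0]>-10)&(W[:,0]<45)&(W[:,1]>-54)&(W[:,1]<-20)&(W[:,2]>118)&(W[:,2]<150)]
f=lambda v: np.hypot(h[:,0]-44*np.sin(v[0]-.2), h[:,2]-95-44*np.cos(v[0]-.2))-8
print("w",least_squares(f,[.5],loss="huber").x)
b=W[(W[:,0]>38)&(W[:,0]<110)&(W[:,1]>28)&(W[:,1]<70)&(W[:,2]>100)&(W[:,2]<140)]
g=lambda v: np.hypot(b[:,0]-91+85*np.sin(.489-v[0]), b[:,2]-41-85*np.cos(.489-v[0]))-5
r=least_squares(g,[.1],loss="huber"); print("pawl",r.x,np.median(abs(g(r.x))))
```

```text
clk 16.9 winch [-50.7  28.8 228.4] yaw -19.61 F [ 0.9 -0.5  0.3]
bar 738 [[45.4, 30.0, 116.8], [49.5, 50.4, 119.7], [54.1, 69.6, 121.3]]
handle 1231 [[9.1, -53.8, 137.0], [16.5, -34.3, 141.9], [23.0, -15.2, 143.7]]
w [0.58061304]
pawl [-0.01246881] 0.3716485619436627
```

View pics/w10.png

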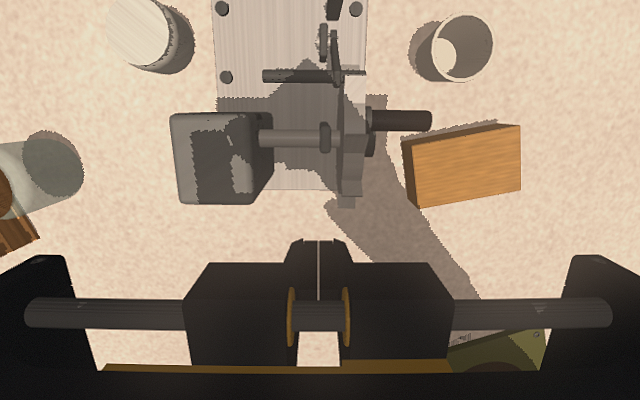

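The pawl is fully down: the crossbar at (300,75) measures x 49.5, z 115 mm and fits 0 rad. The wheel is at about 0.58, and the bystanders are where they were. I'm handing in.

```bash
python3 -c "
from h import *
print(finish_job()); st()"
```

```text
the job is handed in; nothing more can be done
None
the job is handed in; nothing more can be done
```

The airer is let down by one notch and the pawl is back down between the teeth. I handed the job in at about 17 s of the 54 s allowed.

I worked with the fingers shut and only pushed:
- **Pawl over:** I pushed the crossbar away from the wheel until the pawl tipped right over onto its stop.
- **Wheel:** I pushed the handle backward, taking the wheel from about -0.23 to 0.58–0.59 rad, which is one notch.
- **Pawl back:** I pushed the crossbar back past upright, and the pawl dropped between the teeth.

**Last checks (wrist depth image):** the pawl measured -0.01 rad, meaning fully down, with the crossbar where it was at the start. The wheel measured 0.58 rad, inside the 0.43 to 0.785 range where the pawl can lie fully down. The gripper was clear of everything at z 0.228 m. The highest tool force I read was about 3 N. The laundry things looked to be where they were; I judged that from the pictures and the tool's path and did not measure them again.

No check failed. I did not test by pushing that the pawl blocks the wheel. `finish_job` gave no verdict.

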